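# Gauge the cup of a dapping block and lock the probe

## Task

Gauge the cup in the dark steel dapping block: hold the orange knob of the gauge that stands over that block, lower the probe until its tip touches the bottom of the cup, then turn the knob clockwise (seen from above) to its stop to lock the slide at that height, and let go. Do not turn the knob before the tip touches bottom, and leave the other gauge, over the pale wooden block, alone.

Things in the scene. Friction and masses are not known exactly. Their poses are not given: they have to be found in the camera images.
- steel_knob (a point): Centre of the knob to use: orange bar 48 mm long (its x; white dot at +x), 12 wide, 26 high, on a vertical 8 mm probe whose ball tip is 130 mm straight below. The probe slides up and down in a fixed gauge over the dark steel block and stays where left (2 N moves it down, 5 N up). The gauge's arm and column (on the robot's side) reach 142 mm above the bench, always below the knob.
- steel_cup (a point): Centre of the flat bottom of the cup, a round hole 26 mm wide, 14 mm deep in the top of the dark steel dapping block (52 mm square, fixed in the gauge's base straight below the probe; its height varies). z up. The tip touches bottom when the knob's centre is 130 mm above this point.
- steel_lock (a joint): Turn of that knob on the probe, rad: 0 to 0.15 at the start (unlocked), growing clockwise seen from above to the stop at 1.05 (locked). Turns about the vertical through the knob's centre; light friction (0.06 N m), stays where left.
- wood_bar_end (a point): On the other gauge (identical, but over a pale wooden block), to be left alone: a point on its orange knob bar, half-way up, 20 mm from the knob's centre towards the white dot (its x axis).
There are look-alikes about, which are no part of the job. What is shaped like the part that bears steel_knob but purple, red or yellow is not meant.

How it is judged (in metres and radians):
On the way, in this order (a step that is already met when the one before it is completed fails the run):
1. the probe's tip touches the bottom of the steel block's cup (within 4 mm), the knob still unlocked (turned less than 0.4 rad) (z of steel_knob in the frame of steel_cup below 0.134 m and value of joint steel_lock below 0.4 rad), for 0.1 s.
2. the knob is turned clockwise to lock (more than 0.8 rad of 1.05) with the tip on the bottom (within 4 mm) (z of steel_knob in the frame of steel_cup below 0.134 m and value of joint steel_lock above 0.8 rad), for 0.2 s.
At the end, for the whole second after the job is handed in: The probe's tip rests on the bottom of the steel block's cup (within 4 mm), its knob is turned to the locked end (more than 0.8 rad of 1.05), and the other gauge's knob is within 10 mm of where it was (all of step 2 and distance of wood_bar_end from where it was at the start of the episode below 0.01 m); the robot touches nothing.
It fails at once if the other gauge's knob is moved by more than 10 mm (distance of wood_bar_end from where it was at the start of the episode above 0.01 m).
It fails at once if the knob is turned (more than 0.4 rad) while the tip is more than 6 mm above the bottom (z of steel_knob in the frame of steel_cup above 0.136 m and value of joint steel_lock above 0.4 rad).
It also fails if it takes over 35 s, if anything falls off the work surface, if the arm or the gripper's body presses on something with over 40 N, if the wrist force passes 120 N, or if a joint passes its speed limit or range.

## Robot

A 6-joint arm with a two-finger parallel gripper is mounted at the origin on the work surface. World frame = base frame: x ahead of the robot, y to its left, z up, the work surface at z = 0. Lengths are in m, angles in degrees, forces in N, time in s.
With the tool pointing down it reaches from about 0.375 to 0.9 m from the base axis. Payload 3.1 kg.
Tool frame: the origin (TCP) lies midway between the tips of the shut fingers; the grasp point (between the pads) lies 19 mm behind it; z points along the fingers, y is the line along which they close (so a half turn about z gives the same grasp; the last joint's range is limited). The gripper opens to 87 mm and grips with 3 to 60 N. Pads are 19 mm wide; open, the fingers measure 117 mm over their backs; the gripper's body (75 mm by 190 mm) begins 51 mm behind the grasp point.
Start: joints at [62.137, 30.224, 82.088, -0, 67.689, -10.227], TCP at [0.189, 0.596, 0.223] pointing down, gripper open.
Joint ranges: [-176.69, 176.69], [-43.24, 126.21], [12.49, 139.97], [-82, 262], [0, 151.66], [-163.58, 163.58]. Speed limits (degrees/s): [159.86, 159.86, 180, 180, 180, 180].

## Interface

Orientations are given as a 3x3 rotation matrix whose columns are the frame's x, y, z axes.
In Python, from rig import read_state, capture, camera_info, hand_in gives the robot as it stands.
- The arm moves only by the tool drive_tool, never from a script. Its argument "motion" is a list of rows, each a list of 2 entries, a list of its own where there are three numbers: the shift along the tool's x, y, z in mm, then the turn, a rotation vector about the tool's x, y, z in rad. A call has 1 to 5 rows; each row shifts and turns the commanded pose from where the row before left it, along the tool's axes as they then stand; what a row does not reach is not made up. A row lasts 1/10 s, in which the tool goes at most 50 mm and 8.59 degrees, less where a joint would pass 70% of its speed; a pose out of reach is approached as far as the arm can. A call is refused whole if a number of a shift passes 50 or a number of a turn 0.15, either way. A call with a gripper value outside its range is refused whole. "gripper" is the opening, from 0 (shut) to 1 (fully open), set as the call begins (left out, the last holds). The fingers move at their own pace and stop on an object; the grip force is fixed at half the most. Time passes only in rows, so rows that do not move let the fingers close. It gives the time, the measured TCP pose, the force, the opening and the grip force at its end, in the units of the state.
- read_state(): the state, without advancing time (a new reading comes with each control period).
- capture(name): name is "side" or "top" or "wrist"; returns the picture (480x640x3 uint8, red, green, blue); there is no depth.
- camera_info(name): a dict with "fovy" (degrees; the focal length in pixels is half the picture's height over the tangent of half this angle, whatever the lens; pixels are square), "cx", "cy" (the principal point, pixels), "xyz" and "orientation" of the camera in the world; the wrist camera has in their place "T_tool_cam" (4x4, takes a point from camera to tool coordinates, whose origin is the TCP and whose axes are the flange's). Camera axes: x right, y down, z forward; pixel columns grow to the right and rows downward; lengths in m; the calibration is good to about 2 mm. A picture is of the moment at which its call begins: read the wrist's pose just before it. camera_info takes no time and is no camera call.
- hand_in(): hands the job in; it is judged then, once.
The state is a dict: "time_s": time; "joint_positions": joint angles; "qvel": joint speeds; "tau": joint torques, N m; "position": TCP position; "tcp_rot": TCP orientation; "force": force on the tool from outside, world axes, zero at the start; "moment": the same for the moment, N m; "opening": opening from 0.0 (shut) to 1.0 (fully open); "grasp_force": force on a finger pad.
Only numpy, scipy, OpenCV 4.12 (cv2) and the standard library are available. Lean on these libraries where they do the work, as an engineer would, in place of code of your own. Each camera call takes 0.05 s, during which the arm holds its last target. There are 200 camera calls.

## Working session

There is one attempt and no reset: what is moved stays moved. The work goes in short steps, Python scripts to look and compute and a tool call to move; the robot and the scene stay as the last step left them, time stands still between calls to the robot, and variables do not carry over. Pictures are saved under pics/ and viewed, at most 10 in all, crops included, and the job is handed in when it is done.

Besides the shell and the picture viewer there is one more tool, called after ">>>" as name([rows], argument=value, ...), one row to a line, values as JSON. drive_tool: Moves the arm, as the interface text tells. Its arguments: {"type":"object","properties":{"motion":{"type":"array","items":{"type":"array"}},"gripper":{"type":"number"}},"required":["motion"]}

```bash
mkdir -p pics; python3 - <<'E'
from rig import *
import cv2
for n in("side","top"):
    cv2.imwrite(f"pics/{n}0.png",capture(n)[:,:,::-1])
    print(n,camera_info(n))
print(camera_info("wrist"));print(read_state())
E
```

```text
side {'fovy': 49.396188106820844, 'cx': 325.0221312610697, 'cy': 239.3531268000035, 'xyz': array([0.72809328, 0.63726805, 1.02680412]), 'orientation': array([[-0.93074667,  0.30220197, -0.20587524],
       [ 0.36563287,  0.76172046, -0.53487806],
       [-0.00482182, -0.57311073, -0.81946375]])}
top {'fovy': 55.09371601860135, 'cx': 321.0913569425057, 'cy': 235.89040888173898, 'xyz': array([0.29166619, 0.09607765, 1.27875901]), 'orientation': array([[-1.03531668e-02, -9.85124815e-01,  1.71528163e-01],
       [-9.99942604e-01,  1.06726296e-02,  9.40368410e-04],
       [-2.75703680e-03, -1.71508582e-01, -9.85178768e-01]])}
{'fovy': 65.44838388817557, 'cx': 329.17915594508474, 'cy': 245.66629662412322, 'T_tool_cam': array([[ 2.10520098e-04, -9.70286038e-01, -2.41960657e-01,
         6.60058656e-02],
       [ 9.99998731e-01, -1.77785156e-04,  1.58299407e-03,
         3.90557146e-04],
       [-1.57897405e-03, -2.41960684e-01,  9.70284770e-01,
        -1.62875132e-01],
       [ 0.00000000e+00,  0.00000000e+00,  0.00000000e+00,
         1.00000000e+00]])}
{'time_s': 0.1, 'joint_positions': array([ 6.21386430e+01,  3.02749881e+01,  8.21480822e+01, -1.20948437e-03,
        6.76919585e+01, -1.02264332e+01]), 'qvel': array([ 0.00965225, -0.02370827, -0.14155514, -0.00645026,  0.05770849,
       -0.1293874 ]), 'tau': array([-5.07840796e-04, -4.40987349e+01, -1.77150947e+01,  6.34913659e-02,
        5.34699659e-02, -4.28205124e-05]), 'position': array([0.18899707, 0.59504116, 0.2216604 ]), 'tcp_rot': array([[-9.53008463e-01,  3.02942272e-01, -9.20966492e-04],
       [ 3.02943485e-01,  9.53006853e-01, -1.78403281e-03],
       [ 3.37228425e-04, -1.97919917e-03, -9.99997985e-01]]), 'force': array([ 0.33157847,  0.21053022, -0.32185633]), 'moment': array([-0.0050745 , -0.00442936,  0.03718005]), 'grasp_force': 0.0, 'opening': 0.9998430306281271}
```

View pics/side0.png

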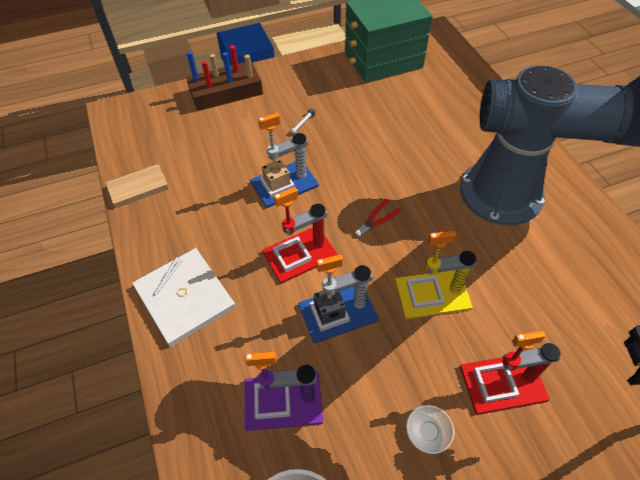

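View pics/top0.png

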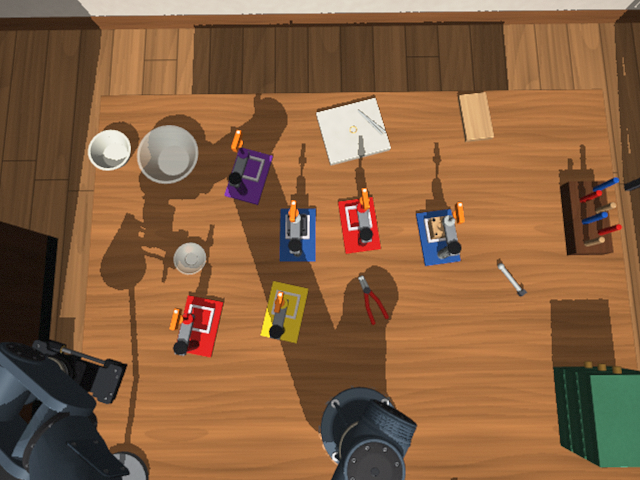

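The side view shows the target gauge (blue base, dark block) with its knob at about (331,264). In the top view that knob is at about (294,212). The wooden-block gauge's knob is at side (269,122) and top (459,213). I'll triangulate the target.

```bash
cat > h.py <<'E'
import numpy as np,cv2
from rig import *
def cam(n,st=None):
    c=camera_info(n); f=240/np.tan(np.radians(c["fovy"]/2))
    if n=="wrist":
        T=c["T_tool_cam"];R=st["tcp_rot"]@T[:3,:3];p=st["tcp_rot"]@T[:3,3]+st["position"]
    else: R=np.array(c["orientation"]);p=np.array(c["xyz"])
    return f,c["cx"],c["cy"],R,p
def ray(C,u,v):
    f,cx,cy,R,p=C; d=R@np.array([(u-cx)/f,(v-cy)/f,1]); return p,d/np.linalg.norm(d)
def proj(C,X):
    f,cx,cy,R,p=C; q=R.T@(np.asarray(X)-p); return q[:2]/q[2]*f+[cx,cy]
def tri(rs):
    A=sum(np.eye(3)-np.outer(d,d) for p,d in rs); b=sum((np.eye(3)-np.outer(d,d))@p for p,d in rs)
    X=np.linalg.solve(A,b); return X,[np.linalg.norm(np.cross(X-p,d)) for p,d in rs]
def atz(C,u,v,z):
    p,d=ray(C,u,v); return p+d*(z-p[2])/d[2]
E
python3 - <<'E'
from h import *
s=cv2.imread("pics/side0.png");t=cv2.imread("pics/top0.png")
a=cv2.resize(s[240:345,285:390],(400,400),interpolation=cv2.INTER_CUBIC)
b=cv2.resize(t[190:270,257:337],(400,400),interpolation=cv2.INTER_CUBIC)
cv2.imwrite("pics/z0.png",np.hstack([a,b]))
def blob(im,x0,y0,x1,y1):
    h=cv2.cvtColor(im,cv2.COLOR_BGR2HSV);m=cv2.inRange(h,(8,200,110),(20,255,255));k=np.zeros_like(m);k[y0:y1,x0:x1]=m[y0:y1,x0:x1]
    v,u=np.nonzero(k);return u.mean(),v.mean(),len(u),u.min(),u.max(),v.min(),v.max()
A=blob(s,310,250,350,280);B=blob(t,280,195,310,232);print(A,B)
print(tri([ray(cam("side"),*A[:2]),ray(cam("top"),*B[:2])]))
E
```

```text
(np.float64(329.87301587301585), np.float64(263.3968253968254), 315, np.int64(316), np.int64(342), np.int64(255), np.int64(272)) (np.float64(292.8448275862069), np.float64(211.6551724137931), 116, np.int64(289), np.int64(297), np.int64(200), np.int64(221))
(array([0.5357558 , 0.16288469, 0.21769917]), [np.float64(0.0006029854526480287), np.float64(0.0006029854526478236)])
```

View pics/z0.png

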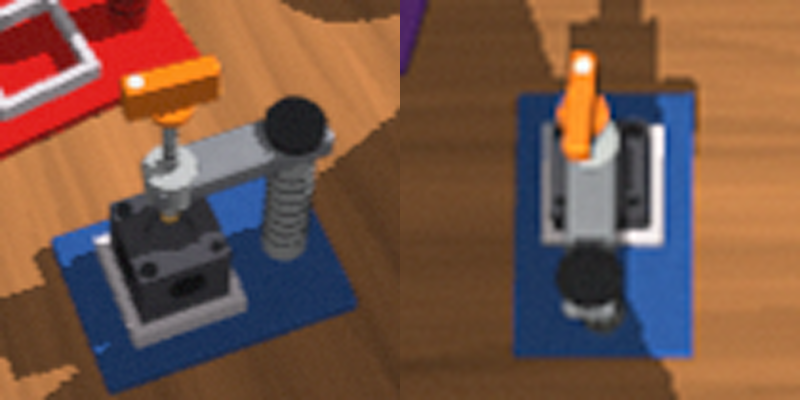

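The knob centre comes out at about (0.536, 0.163, 0.215), with the bar close to the world x axis and the dot towards +x. I'll raise the tool and move over it.

>>> drive_tool([
  [[0,0,-40],[0,0,0]],
  [[0,0,-40],[0,0,0]],
  [[-38,-25,0],[0,0,0]],
  [[-38,-25,0],[0,0,0]],
  [[-38,-25,0],[0,0,0]],
], gripper=1)

```text
time_s: 0.6
position: [0.2755, 0.4884, 0.3025]
tcp_rot: [[-0.953, 0.301, 0.0], [0.301, 0.953, -0.0], [-0.0, -0.0, -1.0]]
force: [0.4, -0.1, -0.4]
opening: 0.999
grasp_force: 0.0
```

>>> drive_tool([
  [[-38,-25,0],[0,0,0]],
  [[-38,-25,0],[0,0,0]],
  [[-38,-25,0],[0,0,0]],
  [[-38,-25,0],[0,0,0]],
  [[-38,-25,0],[0,0,0]],
])

```text
time_s: 1.1
position: [0.419, 0.3112, 0.3023]
tcp_rot: [[-0.953, 0.303, -0.001], [0.303, 0.953, -0.0], [0.001, -0.0, -1.0]]
force: [0.6, 0.5, -0.7]
opening: 0.998
grasp_force: 0.0
```

>>> drive_tool([
  [[-38,-25,0],[0,0,0]],
  [[-38,-25,0],[0,0,0]],
  [[0,0,0],[0,0,-0.1]],
  [[0,0,0],[0,0,-0.1]],
  [[0,0,0],[0,0,-0.1]],
])

```text
time_s: 1.6
position: [0.4757, 0.2414, 0.3019]
tcp_rot: [[-1.0, 0.005, -0.002], [0.005, 1.0, -0.0], [0.002, -0.0, -1.0]]
force: [-0.1, 0.1, -0.1]
opening: 1.004
grasp_force: 0.0
```

```bash
python3 - <<'E'
from h import *
st=read_state();im=capture("wrist")[:,:,::-1];cv2.imwrite("pics/w1.png",im)
np.save("st1.npy",st,allow_pickle=True)
print(st["position"],st["tcp_rot"],st["joint_positions"],st["force"],st["time_s"],proj(cam("wrist",st),[.536,.163,.215]))
E
```

```text
[0.47569857 0.24142182 0.30193268] [[-9.99984951e-01  5.27091132e-03 -1.52192499e-03]
 [ 5.27135536e-03  9.99986065e-01 -2.87898170e-04]
 [ 1.52038630e-03 -2.95916444e-04 -9.99998800e-01]] [ 1.48947355e+01  1.80753648e+01  8.92865754e+01  6.77883925e-03
  7.27265699e+01 -7.48052671e+01] [-0.07137415  0.1241353  -0.145575  ] 1.6 [221.12777467 331.08111901]
```

View pics/w1.png

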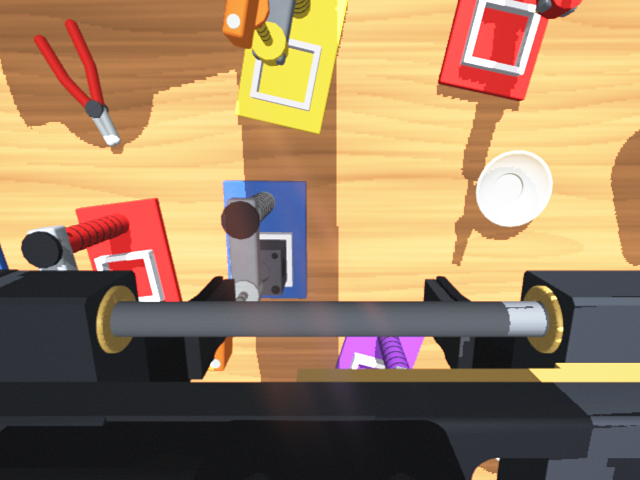

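The gripper's crossbar hides the knob, with its end just visible at about (221,350). I'll go past it in +x so the wrist camera can see it.

>>> drive_tool([
  [[-29,-16,-4],[0,0,0]],
  [[-29,-16,-4],[0,0,0]],
  [[-29,-16,-4],[0,0,0]],
  [[-29,-16,-4],[0,0,0]],
  [[-29,-14,-4],[0,0,0]],
])

```text
time_s: 2.15
position: [0.6208, 0.1623, 0.3222]
tcp_rot: [[-1.0, 0.01, -0.001], [0.01, 1.0, -0.0], [0.001, -0.0, -1.0]]
force: [0.5, 0.4, 0.2]
opening: 1.001
grasp_force: 0.0
```

>>> drive_tool([
  [[0,0,0],[0,0,0]],
  [[0,0,0],[0,0,0]],
])

```text
time_s: 2.35
position: [0.6199, 0.1628, 0.3216]
tcp_rot: [[-1.0, 0.01, -0.002], [0.01, 1.0, 0.0], [0.002, 0.0, -1.0]]
force: [-0.9, -0.1, -0.5]
opening: 1.0
grasp_force: 0.0
```

```bash
python3 - <<'E'
from h import *
st=read_state();im=capture("wrist")[:,:,::-1];cv2.imwrite("pics/w2.png",im)
np.save("st2.npy",st,allow_pickle=True)
print(st["position"],st["tcp_rot"],st["force"],st["time_s"],proj(cam("wrist",st),[.536,.163,.215]))
E
```

```text
[0.61989114 0.1627786  0.32160922] [[-9.99948925e-01  9.89242064e-03 -2.07057619e-03]
 [ 9.89204088e-03  9.99951054e-01  1.93568728e-04]
 [ 2.07238971e-03  1.73076617e-04 -9.99997838e-01]] [-0.89828463 -0.07951505 -0.45008227] 2.35 [327.00790661 125.72609686]
```

View pics/w2.png

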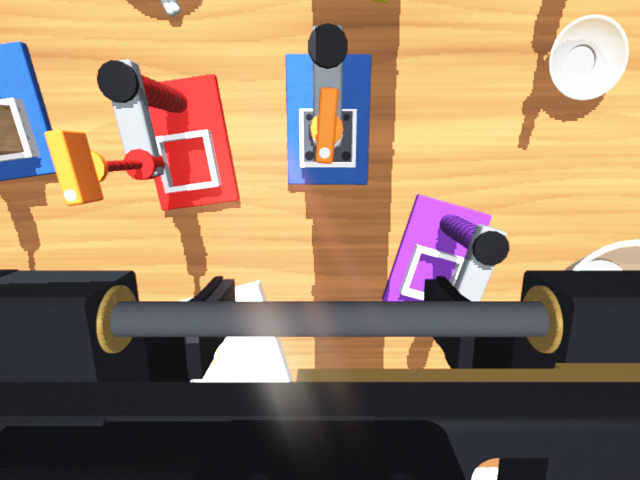

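The knob is clear here: bar from about (328,89) to (325,161), dot at (325,153), nearly parallel to tool x. I'll fit the bar's outline.

```bash
python3 - <<'E'
from h import *
from scipy.optimize import least_squares
im=cv2.imread("pics/w2.png");st=np.load("st2.npy",allow_pickle=True).item();C=cam("wrist",st)
h=cv2.cvtColor(im,cv2.COLOR_BGR2HSV);x0,y0=300,75
r=h[y0:175,x0:355];m=cv2.inRange(r,(8,180,100),(20,255,255))
m=cv2.morphologyEx(m,cv2.MORPH_CLOSE,np.ones((7,7),np.uint8))
for v in range(0,100,4):
    u=np.nonzero(m[v])[0]
    if len(u): print(v+y0,u.min()+x0,u.max()+x0, h[v+y0,(u.min()+u.max())//2+x0])
# dot: white pixels
w=cv2.inRange(r,(0,0,190),(180,120,255));w[:65]=0
n,l,s,c=cv2.connectedComponentsWithStats(w);print(s,c+[x0,y0])
cv2.imwrite("pics/z2.png",cv2.resize(im[75:175,290:365],None,fx=6,fy=6,interpolation=cv2.INTER_CUBIC)[:600])
E
```

```text
91 321 337 [ 15 184 248]
95 320 337 [ 16 185 248]
99 320 336 [ 15 187 248]
103 320 336 [ 16 185 248]
107 320 336 [ 15 183 249]
111 319 335 [ 15 186 248]
115 318 335 [ 15 188 248]
119 317 339 [ 15 185 248]
123 317 341 [ 15 186 248]
127 317 342 [ 15 186 248]
131 317 342 [ 15 188 248]
135 316 340 [ 15 187 248]
139 316 337 [ 15 187 248]
143 317 333 [ 15 189 248]
147 317 333 [ 17  97 246]
151 316 333 [ 83   4 245]
155 316 332 [ 84   5 245]
159 316 332 [ 15 174 248]
[[   0    0   55  100 4886]
 [   0   65   55   29  477]
 [  14   65    3    3    6]
 [  35   65    6    7   20]
 [  19   72   11   12  106]
 [   0   96    2    4    5]] [[327.21142038 120.28980761]
 [325.49685535 159.93081761]
 [315.         140.83333333]
 [337.05       142.55      ]
 [324.06603774 152.51886792]
 [300.2        172.8       ]]
```

View pics/z2.png

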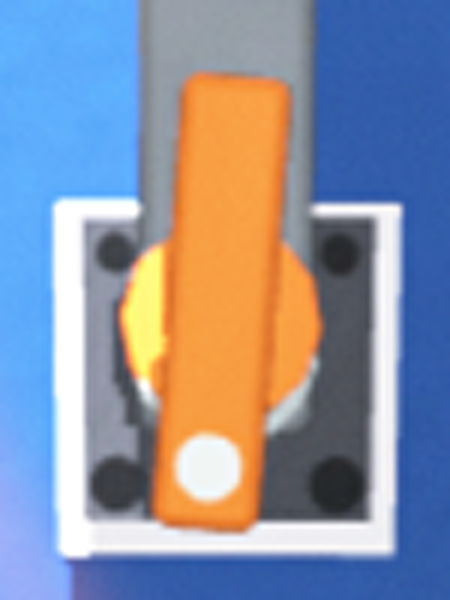

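```bash
python3 - <<'E'
from h import *
from scipy.optimize import least_squares
st=np.load("st2.npy",allow_pickle=True).item();C=cam("wrist",st)
px=np.array([[320.5,87],[338.3,88.7],[332.5,163.3],[315.5,162]])
L=np.array([[-24,6],[-24,-6],[24,-6],[24,6]])/1e3
# image up=-x world; image left=+y
def f(q):
    c,s=np.cos(q[3]),np.sin(q[3]);P=np.c_[L@np.array([[c,s],[-s,c]])+q[:2],[q[2]]*4]
    return np.concatenate([proj(C,p)-u for p,u in zip(P,px)])
r=least_squares(f,[.536,.163,.228,0],x_scale=[.01,.01,.01,.1]);print(r.x,np.degrees(r.x[3]),r.fun.round(1))
# bottom disc-ish check with side and top cams
for n in("side","top"):print(n,proj(cam(n),r.x[:3]-[0,0,.013]))
E
```

```text
[ 0.53444101  0.16266519  0.19079628 -0.0842669 ] -4.828137945785087 [ 16.7   5.4 -17.4   2.4 -15.9  -5.3  16.7  -2.8]
side [330.72051466 274.44597514]
top [294.10496534 215.61714924]
```

```bash
python3 - <<'E'
from h import *
from scipy.optimize import least_squares
st=np.load("st2.npy",allow_pickle=True).item();C=cam("wrist",st)
px=np.array([[320.5,87],[338.3,88.7],[332.5,163.3],[315.5,162]])
L=np.array([[-24,-6],[-24,6],[24,6],[24,-6]])/1e3
def f(q):
    c,s=np.cos(q[3]),np.sin(q[3]);P=np.c_[L@np.array([[c,s],[-s,c]])+q[:2],[q[2]]*4]
    return np.concatenate([proj(C,p)-u for p,u in zip(P,px)])
r=least_squares(f,[.536,.163,.228,0],x_scale=[.01,.01,.01,.1]);print(r.x,np.degrees(r.x[3]),r.fun.round(1))
for n in("side","top"):print(n,proj(cam(n),r.x[:3]-[0,0,.013]))
E
```

```text
[ 0.53670797  0.16277444  0.22186179 -0.08709315] -4.990069908877929 [-0.2  0.1  0.2 -0.   0.2 -0.  -0.2 -0.1]
side [329.67187261 266.16533723]
top [293.26939581 211.8848567 ]
```

The refit agrees with the top view to under 1 px and with the side view to about 3 px. It gives the knob at (0.537, 0.163, ~0.211) with yaw −5°. I'll align over it and descend to TCP z of about 0.202.

>>> drive_tool([
  [[40,0,0],[0,0,0.0385]],
  [[43,0,0],[0,0,0.0385]],
  [[0,0,30],[0,0,0]],
  [[0,0,30],[0,0,0]],
  [[0,0,0],[0,0,0]],
])

```text
time_s: 2.9
position: [0.5324, 0.166, 0.2592]
tcp_rot: [[-0.996, 0.084, -0.01], [0.084, 0.996, -0.001], [0.01, -0.002, -1.0]]
force: [-1.1, -0.4, 0.8]
opening: 0.998
grasp_force: 0.0
```

>>> drive_tool([
  [[0,0,0],[0,0,0]],
  [[0,0,0],[0,0,0]],
])

```text
time_s: 3.1
position: [0.538, 0.1659, 0.2641]
tcp_rot: [[-0.996, 0.084, 0.003], [0.084, 0.996, 0.0], [-0.003, 0.001, -1.0]]
force: [0.6, -0.1, 0.0]
opening: 1.0
grasp_force: 0.0
```

>>> drive_tool([
  [[1,-3,20],[0,0,0]],
  [[0,0,20],[0,0,0]],
  [[0,0,20],[0,0,0]],
  [[0,0,2],[0,0,0]],
  [[0,0,0],[0,0,0]],
])

```text
time_s: 3.6
position: [0.5366, 0.1626, 0.2014]
tcp_rot: [[-0.996, 0.085, 0.001], [0.085, 0.996, 0.0], [-0.001, 0.0, -1.0]]
force: [0.5, -0.5, 0.8]
opening: 0.998
grasp_force: 0.0
```

```bash
python3 - <<'E'
from h import *
s=capture("side")[:,:,::-1];t=capture("top")[:,:,::-1]
a=cv2.resize(s[190:310,270:390],(400,400),interpolation=cv2.INTER_CUBIC)
b=cv2.resize(t[170:270,243:343],(400,400),interpolation=cv2.INTER_CUBIC)
cv2.imwrite("pics/z3.png",np.hstack([a,b]));print(read_state()["position"])
E
```

```text
[0.53719975 0.16267056 0.20210813]
```

View pics/z3.png

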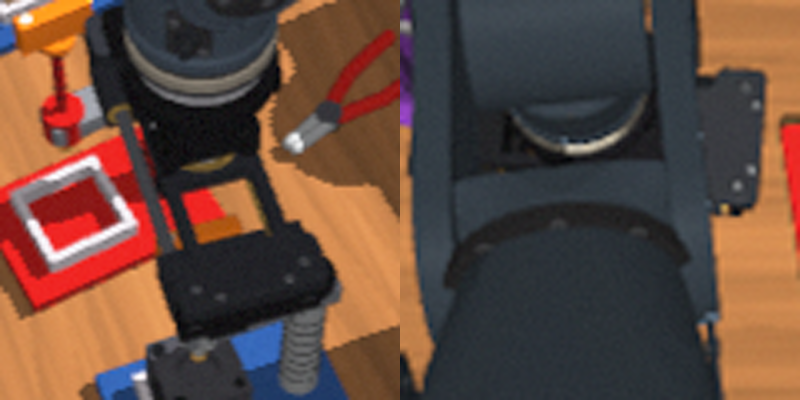

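The side view shows the orange bar between the fingers (crop about (220,230)). The top view is blocked by the arm. I'll close the gripper.

>>> drive_tool([
  [[0,0,0],[0,0,0]],
  [[0,0,0],[0,0,0]],
  [[0,0,0],[0,0,0]],
  [[0,0,0],[0,0,0]],
  [[0,0,0],[0,0,0]],
], gripper=0)

```text
time_s: 4.2
position: [0.5359, 0.1625, 0.2006]
tcp_rot: [[-0.996, 0.085, 0.0], [0.085, 0.996, 0.0], [-0.0, 0.0, -1.0]]
force: [0.3, 0.3, -0.1]
opening: 0.635
grasp_force: 0.0
```

>>> drive_tool([
  [[0,0,0],[0,0,0]],
  [[0,0,0],[0,0,0]],
  [[0,0,0],[0,0,0]],
])

```text
time_s: 4.5
position: [0.5359, 0.1625, 0.2005]
tcp_rot: [[-0.996, 0.085, -0.0], [0.085, 0.996, -0.0], [0.0, -0.0, -1.0]]
force: [0.2, -0.7, 0.7]
opening: 0.355
grasp_force: 0.0
```

>>> drive_tool([
  [[0,0,0],[0,0,0]],
  [[0,0,0],[0,0,0]],
  [[0,0,0],[0,0,0]],
  [[0,0,0],[0,0,0]],
])

```text
time_s: 4.9
position: [0.5359, 0.162, 0.2005]
tcp_rot: [[-0.996, 0.085, -0.0], [0.085, 0.996, -0.001], [0.0, -0.001, -1.0]]
force: [0.1, -2.4, -0.3]
opening: 0.134
grasp_force: 30.0
```

The gripper is on the 12 mm bar (opening 0.134, about 11.7 mm). Now I'll lower while watching the force.

>>> drive_tool([
  [[0,0,2],[0,0,0]],
  [[0,0,2],[0,0,0]],
  [[0,0,2],[0,0,0]],
  [[0,0,2],[0,0,0]],
  [[0,0,0],[0,0,0]],
])

```text
time_s: 5.4
position: [0.5358, 0.1621, 0.192]
tcp_rot: [[-0.996, 0.085, -0.0], [0.085, 0.996, -0.001], [0.0, -0.001, -1.0]]
force: [-0.9, -5.4, -0.5]
opening: 0.133
grasp_force: 30.0
```

>>> drive_tool([
  [[0,0,2],[0,0,0]],
  [[0,0,2],[0,0,0]],
  [[0,0,1],[0,0,0]],
  [[0,0,0],[0,0,0]],
])

```text
time_s: 5.8
position: [0.5359, 0.1621, 0.1872]
tcp_rot: [[-0.996, 0.085, -0.0], [0.085, 0.996, -0.001], [0.0, -0.001, -1.0]]
force: [-0.9, -5.3, 0.7]
opening: 0.138
grasp_force: 30.0
```

>>> drive_tool([
  [[0,0,2],[0,0,0]],
  [[0,0,2],[0,0,0]],
  [[0,0,1],[0,0,0]],
  [[0,0,0],[0,0,0]],
])

```text
time_s: 6.2
position: [0.5358, 0.1621, 0.1822]
tcp_rot: [[-0.996, 0.085, -0.0], [0.085, 0.996, -0.001], [0.0, -0.001, -1.0]]
force: [-0.3, -5.0, -0.2]
opening: 0.131
grasp_force: 30.0
```

>>> drive_tool([
  [[0,-0.5,2],[0,0,0]],
  [[0,-0.5,2],[0,0,0]],
  [[0,0,1],[0,0,0]],
  [[0,0,0],[0,0,0]],
])

```text
time_s: 6.6
position: [0.5358, 0.162, 0.1773]
tcp_rot: [[-0.996, 0.085, 0.0], [0.085, 0.996, 0.001], [0.0, 0.001, -1.0]]
force: [0.1, -2.1, -0.9]
opening: 0.137
grasp_force: 30.0
```

>>> drive_tool([
  [[0,0,2],[0,0,0]],
  [[0,0,2],[0,0,0]],
  [[0,0,0],[0,0,0]],
])

```text
time_s: 6.9
position: [0.536, 0.162, 0.1746]
tcp_rot: [[-0.996, 0.085, 0.001], [0.085, 0.996, 0.001], [-0.001, 0.001, -1.0]]
force: [-1.6, -1.4, 7.3]
opening: 0.134
grasp_force: 30.0
```

```bash
python3 - <<'E'
from h import *
s=capture("side")[:,:,::-1]
a=cv2.resize(s[230:350,280:400],(600,600),interpolation=cv2.INTER_CUBIC)
cv2.imwrite("pics/z4.png",a);st=read_state();print(st["position"],st["force"],st["moment"])
E
```

```text
[0.53597717 0.16194344 0.1745544 ] [-1.99584721 -1.29166724  6.808554  ] [-0.22769038  0.37568693 -0.08709189]
```

View pics/z4.png

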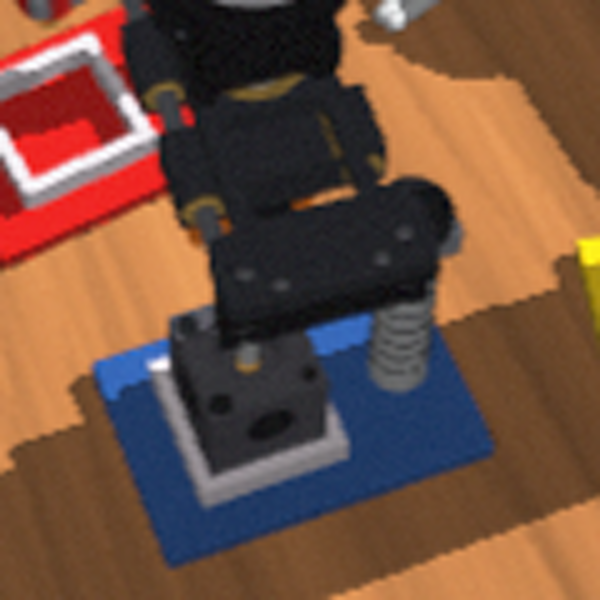

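Contact: Fz is about 7 N and the tool stopped 1.3 mm short, with the TCP 32 mm above the gauge arm. The crop shows the probe entering the block. I'll check that height against the block.

```bash
python3 - <<'E'
from h import *
C=cam("side")
for z in (.055,.062,.069,.076):
    print(z,[((proj(C,[.5365+a*.026,.1628+b*.026,z])-[280,230])*5).round() .tolist() for a,b in((1,1),(-1,1),(1,-1))])
E
```

```text
0.055 [[213.0, 450.0], [329.0, 408.0], [168.0, 345.0]]
0.062 [[212.0, 442.0], [330.0, 400.0], [167.0, 337.0]]
0.069 [[212.0, 434.0], [330.0, 392.0], [167.0, 329.0]]
0.076 [[212.0, 426.0], [331.0, 384.0], [167.0, 321.0]]
```

>>> drive_tool([
  [[0,0,1],[0,0,0]],
  [[0,0,0],[0,0,0]],
])

```text
time_s: 7.15
position: [0.5361, 0.162, 0.1744]
tcp_rot: [[-0.996, 0.085, 0.001], [0.085, 0.996, 0.001], [-0.001, 0.001, -1.0]]
force: [-3.2, -1.2, 12.1]
opening: 0.136
grasp_force: 30.0
```

Contact is stiff: 1 mm more command gave only 0.2 mm of travel. The corners fit a block top near 0.07 m, so this is the cup bottom. Now I'll turn clockwise, which is + about tool z.

>>> drive_tool([
  [[0,0,0],[0,0,0.1]],
  [[0,0,0],[0,0,0.1]],
  [[0,0,0],[0,0,0.1]],
  [[0,0,0],[0,0,0.1]],
  [[0,0,0],[0,0,0.1]],
])

```text
time_s: 7.65
position: [0.5362, 0.1624, 0.1744]
tcp_rot: [[-0.832, 0.555, 0.002], [0.555, 0.832, 0.002], [-0.001, 0.002, -1.0]]
force: [-2.3, -0.4, 11.0]
opening: 0.133
grasp_force: 30.0
```

>>> drive_tool([
  [[0,0,0],[0,0,0.1]],
  [[0,0,0],[0,0,0.1]],
  [[0,0,0],[0,0,0.1]],
  [[0,0,0],[0,0,0.08]],
  [[0,0,0],[0,0,0]],
])

```text
time_s: 8.15
position: [0.5365, 0.1627, 0.1744]
tcp_rot: [[-0.568, 0.823, 0.003], [0.823, 0.568, 0.002], [0.0, 0.003, -1.0]]
force: [-2.4, 1.0, 11.1]
opening: 0.136
grasp_force: 30.0
```

```bash
python3 -c "
from rig import *
s=read_state();print(s['position'],s['force'],s['moment'],s['tcp_rot'][:,0])"
```

```text
[0.53650047 0.16269058 0.17444801] [-2.35658361  0.95813276 11.14497695] [ 0.03057115  0.46070772 -0.05196802] [-5.68261179e-01  8.22848200e-01  2.68683919e-04]
```

>>> drive_tool([
  [[0,0,0],[0,0,0.06]],
  [[0,0,0],[0,0,0.04]],
  [[0,0,0],[0,0,0]],
])

```text
time_s: 8.45
position: [0.5366, 0.1628, 0.1744]
tcp_rot: [[-0.484, 0.875, 0.003], [0.875, 0.484, 0.002], [0.001, 0.003, -1.0]]
force: [-2.2, -0.4, 10.1]
opening: 0.134
grasp_force: 30.0
```

```bash
python3 -c "
from rig import *
s=read_state();print(s['position'],s['force'],s['moment'],s['tcp_rot'][:,0])"
```

```text
[0.53659442 0.16275838 0.17443113] [-2.21613166 -0.41384522 10.06166539] [-0.02689238  0.48702737  0.06235839] [-4.84243900e-01  8.74932891e-01  5.30217339e-04]
```

>>> drive_tool([
  [[0,0,0],[0,0,0.03]],
  [[0,0,0],[0,0,0.03]],
  [[0,0,0],[0,0,0]],
])

```text
time_s: 8.75
position: [0.5367, 0.1627, 0.1744]
tcp_rot: [[-0.434, 0.901, 0.003], [0.901, 0.434, 0.001], [-0.0, 0.003, -1.0]]
force: [-1.8, 0.8, 10.2]
opening: 0.136
grasp_force: 30.0
```

```bash
python3 -c "
from rig import *
s=read_state();print(s['position'],s['force'],s['moment'],s['tcp_rot'][:,0])"
```

```text
[0.53666395 0.1626577  0.17443726] [-1.7876447   0.78803592 10.16416936] [0.06051587 0.37020981 0.65525727] [-4.33506264e-01  9.01150549e-01 -8.74644928e-05]
```

The moment jumped to 0.66 N m, so the knob is at the stop. I'll unload slightly, release and retreat upward.

>>> drive_tool([
  [[0,0,-1],[0,0,-0.04]],
  [[0,0,0],[0,0,0]],
])

```text
time_s: 8.95
position: [0.5366, 0.1626, 0.1747]
tcp_rot: [[-0.468, 0.884, 0.003], [0.884, 0.468, 0.002], [0.0, 0.003, -1.0]]
force: [-1.2, 1.9, 7.5]
opening: 0.137
grasp_force: 30.0
```

>>> drive_tool([
  [[0,0,0],[0,0,0]],
  [[0,0,0],[0,0,0]],
  [[0,0,0],[0,0,0]],
  [[0,0,0],[0,0,0]],
  [[0,0,0],[0,0,0]],
], gripper=0.5)

```text
time_s: 9.45
position: [0.5357, 0.1615, 0.1732]
tcp_rot: [[-0.467, 0.884, -0.001], [0.884, 0.467, 0.0], [0.0, -0.0, -1.0]]
force: [-0.5, -1.1, 0.0]
opening: 0.466
grasp_force: 0.0
```

>>> drive_tool([
  [[0,0,-10],[0,0,0]],
  [[0,0,-20],[0,0,0]],
  [[0,0,-30],[0,0,0]],
  [[0,0,-30],[0,0,0]],
  [[0,0,-30],[0,0,0]],
])

```text
time_s: 9.95
position: [0.5357, 0.1615, 0.2954]
tcp_rot: [[-0.467, 0.884, 0.001], [0.884, 0.467, 0.0], [-0.0, 0.001, -1.0]]
force: [0.3, -0.2, -1.5]
opening: 0.501
grasp_force: 0.0
```

>>> drive_tool([
  [[-45,0,0],[0,0,0]],
  [[-45,0,0],[0,0,0]],
  [[0,0,0],[0,0,0]],
  [[0,0,0],[0,0,0]],
])

```text
time_s: 10.35
position: [0.578, 0.0812, 0.2939]
tcp_rot: [[-0.465, 0.885, -0.0], [0.885, 0.465, 0.001], [0.001, 0.0, -1.0]]
force: [-0.1, 0.5, 0.3]
opening: 0.5
grasp_force: 0.0
```

```bash
python3 - <<'E'
from h import *
st=read_state();w=capture("wrist")[:,:,::-1];s=capture("side")[:,:,::-1]
np.save("st5.npy",st,allow_pickle=True)
C=cam("wrist",st);print(st["position"],st["force"],st["time_s"],proj(C,[.5367,.1628,.198]))
cv2.imwrite("pics/z5.png",np.hstack([cv2.resize(w[:300],(560,263)),cv2.resize(s[230:350,280:389],(239,263))]));cv2.imwrite("pics/w5.png",w)
E
```

```text
[0.57797025 0.08115114 0.29389564] [-0.05728861  0.45587186  0.27363399] 10.35 [330.80599738 113.3653463 ]
```

View pics/z5.png

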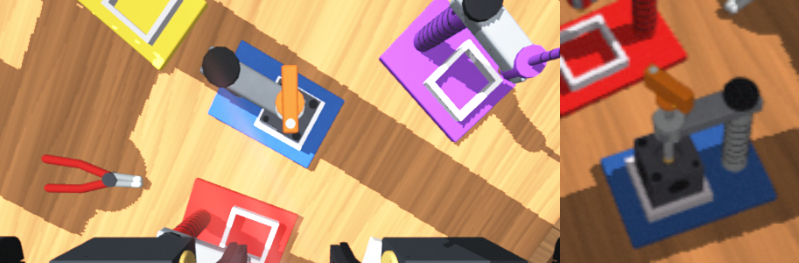

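The knob now sits about 60° from the gauge arm, low with the probe in the cup, and the gripper is clear of it.

```bash
python3 -c "
from rig import *
print(hand_in())"
```

```text
the job is handed in; nothing more can be done
None
```

The job is handed in (no verdict was returned): the steel gauge's probe was lowered until it stopped firmly in the cup, its knob turned clockwise to the stop and released, and the wooden-block gauge was left alone.

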